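# Pack the spares box in two layers

### The arm

A 6-joint arm with a two-finger parallel gripper is mounted at the origin on the work surface; the furniture and walls round the work are solid. World frame = base frame: x ahead of the robot, y to its left, z up, the work surface at z = 0. Lengths are in mm, angles in rad, forces in N, time in s.
With the tool pointing down it reaches from about 300 to 775 mm from the base axis. Payload 14.6 kg.
Tool frame: the origin (TCP) lies at the very end of the fingers, on their centre line; the grasp point (between the pads) lies 19 mm behind it; z points along the fingers, y is the line along which they close (so a half turn about z gives the same grasp; the last joint's range is limited). The gripper opens to 94 mm and grips with 3 to 60 N. Pads are 16 mm wide; open, the fingers measure 119 mm over their backs; the gripper's body (75 mm by 177 mm) begins 78 mm behind the grasp point.
Start: joints at [-1.401, 0.3, 1.521, -0, 1.321, -0.067], TCP at [129.02, -534.643, 205.446] pointing down, gripper open.
Joint ranges: [-3.03, 3.03], [-0.79, 2.21], [0.23, 2.52], [-1.04, 4.18], [0, 3.07], [-2.55, 2.55]. Speed limits (rad/s): [2.22, 2.22, 2.57, 3.14, 3.14, 3.14].

### API

Orientations are given as [roll, pitch, yaw] about the fixed x, y, z axes, in that order (R = Rz(yaw) Ry(pitch) Rx(roll)).
In Python, from cell import manip gives the robot as it stands.
- The arm moves only by the tool servo_tool, never from a script. Its argument "motion" is a list that holds one entry, the list of rows, each a list of 7 numbers: the shift along the world's x, y, z as a fraction of full scale, then the turn, a rotation vector about the world's x, y, z as a fraction of full scale, then the closure, from 0 (fully open) to 1 (shut). In form: [[[x, y, z, rx, ry, rz, gripper], ...]]. A call has 1 to 10 rows; each row is the pose to reach, as a shift and turn from the pose commanded when the call began, turning the shorter way round; what a row does not reach only later rows make up. Full scale, the value 1, is 0.5 m for a shift and pi rad for a turn. A row lasts 1/10 s, in which the tool goes at most 50 mm and 8.59 degrees, less where a joint would pass 70% of its speed; a pose out of reach is approached as far as the arm can. A call with a number of a shift or a turn outside -1 to 1 is refused whole. A call with a gripper value outside its range is refused whole. The fingers move at their own pace and stop on an object; "newtons" is the grip in N (left out, the last holds). Time passes only in rows, so rows that repeat a pose let the fingers close. It gives the time, the measured TCP pose, the force, the opening and the grip force at its end, in the units of the state.
- manip.read_state(): the state, without advancing time (a new reading comes with each control period).
- manip.camera(name): name is "scene" or "top"; returns a dict with "frame" (400x640x3 uint8, red, green, blue), "range_z" (400x640 float32, mm along the optical axis (not along the pixel's ray), 0 where there is no reading), "vfov" (degrees; the focal length in pixels is half the picture's height over the tangent of half this angle, whatever the lens; pixels are square), "cx", "cy" (the principal point, pixels), "cam_to_world" (4x4, takes a point from camera to world coordinates). Camera axes: x right, y down, z forward; pixel columns grow to the right and rows downward; lengths in mm; the calibration is good to about 2 mm. A picture is of the moment at which its call begins.
- manip.sign_off(): hands the job in; it is judged then, once.
The state is a dict: "clock": time; "joints": joint angles; "qd": joint speeds; "effort": joint torques, N m; "eef_pos": TCP position; "eef_rot": TCP orientation; "wrist_force": force on the tool from outside, world axes, zero at the start; "moment": the same for the moment, N m; "finger_gap": finger opening in mm; "finger_force": force on a finger pad.
Only numpy, scipy, OpenCV 4.12 (cv2) and the standard library are available. Lean on these libraries where they do the work, as an engineer would, in place of code of your own. Each camera call takes 0.05 s, during which the arm holds its last target. There are 200 camera calls.

### The job

Pack the plywood spares box in two layers: first lay the flat tin and the sanding block flat side by side on its floor and let go of them, then put the divider board in, fin upwards, so that it lies level on both ledges, and last stand the two buffer stops upright on the board, one on each side of the fin. Leave everything you packed inside the walls and let go of it; do not tip or shift the jar, the glue bottle or the model tree.

Things in the scene. Friction and masses are not known exactly. Their poses are not given: they have to be found in the camera images.
- spares_box: open plywood box, fixed to the board, outside 220 (its x) x 132 (its y) x 48 mm high; origin at the centre of its underside, z up. Inside 208 x 120 mm, walls 6 mm, floor top at 6 mm; a ledge 12 mm wide runs along the inside of each long wall (y = +-48 to +-60 mm), its top 34 mm above the underside, so the floor is 208 x 96 mm between the ledges
- tin_clips_mid (a point): flat blue tin with a lid that does not move, 52 (x) x 82 (y) x 19 (z) mm; the point is at its centre, half-way up, z up
- sand_block_mid (a point): brown sanding block, a plain brick 41 (x) x 69 (y) x 26 (z) mm; the point is at its centre, half-way up (13 mm above its underside), z up
- divider_grip (a point): divider board: plywood plate 200 (x) x 112 (y) x 5 mm with an upright wooden fin in its middle, 12 mm thick (x), 50 mm long (y), 26 mm high above the plate; it lies flat on the surface, fin up. The point is at the middle of the fin, 19 mm above the underside of the plate, 12 mm below the top of the fin; z up. In place it lies on the box's ledges, with 4 mm to spare to each wall
- buffer_stop_1_mid (a point): buffer stop on a short dark roadbed length of track: 40 (x) x 82 (y) x 28 (z) mm over all; the solid roadbed is 40 x 72 mm (x, y), 9 mm thick, and the red stop on it is 32 mm wide (x) and stands at y = -7 to +24 mm. The point is on the middle of the roadbed, 14 mm above its underside, z up. It can be held across the 40 mm roadbed with the fingertips low
- buffer_stop_2_mid (a point): a second buffer stop, the same as the first in every way (the two are interchangeable); point 14 mm above its underside
- screw_jar_mid (a point): bystander: round clear jar with red cap, 65 mm across, 99 mm tall, standing; the point is 50 mm up its axis
- glue_bottle_mid (a point): bystander: white glue bottle with red spout, 34 x 52 mm, 126 mm tall, standing; the point is 63 mm up its axis
- tree_c_mid (a point): bystander: small model tree on a round foot, 40 x 46 mm, 63 mm tall; the point is 30 mm up

How it is judged:
By the outcome, as a careful person would: the job done as asked, in the order asked, and still so for the second after the job is handed in, with the robot touching nothing.
It also fails if it takes over 72 s, if anything falls off the work surface, if the arm or the gripper's body presses on something with over 40 N, if the wrist force passes 120 N, or if a joint passes its speed limit or range.

## Working session

There is one attempt and no reset: what is moved stays moved. The work goes in short steps, Python scripts to look and compute and a tool call to move; the robot and the scene stay as the last step left them, time stands still between calls to the robot, and variables do not carry over. Pictures are saved under pics/ and viewed, at most 12 in all, crops included, and the job is handed in when it is done.

Besides the shell and the picture viewer there is one more tool, called after "Call:" by a JSON object that holds its "op" and its "data". servo_tool: Moves the arm, as the interface text tells. Its arguments: {"type":"object","properties":{"motion":{"type":"array"},"newtons":{"type":"number"}},"required":["motion"]}

```bash
mkdir -p pics; cat > h.py <<'E'
import numpy as np, cv2
from cell import manip
def grab(n):
    c=manip.camera(n); np.savez('/tmp/%s.npz'%n,**{k:np.array(v) for k,v in c.items()}); return c
def cloud(c):
    z=np.array(c['range_z'],float);f=200/np.tan(np.radians(float(c['vfov']))/2)
    v,u=np.mgrid[:400,:640]
    P=np.stack([(u-float(c['cx']))/f*z,(v-float(c['cy']))/f*z,z],-1)
    T=np.array(c['cam_to_world']);W=P@T[:3,:3].T+T[:3,3];W[z==0]=np.nan
    return W
E
python3 - <<'E'
from h import *
for n in('scene','top'):
    c=grab(n);print(n,c['vfov'],c['cx'],c['cy'],np.round(c['cam_to_world'],3).tolist())
    cv2.imwrite('pics/%s0.png'%n,cv2.resize(c['frame'][:,:,::-1],(800,500)))
    W=cloud(c);print(W[200,320])
print(manip.read_state())
E
```

```text
scene 48.24497146946425 311.6019521484858 199.44575541238413 [[1.0, 0.014, -0.022, 559.676], [0.025, -0.795, 0.606, -798.858], [-0.009, -0.606, -0.795, 1145.741], [0.0, 0.0, 0.0, 1.0]]
[554.6084644   69.22433819   4.36121734]
top 42.22249135558629 311.90857974518025 196.7105632005725 [[0.397, -0.726, 0.561, -440.89], [-0.918, -0.311, 0.247, -416.352], [-0.005, -0.613, -0.79, 1409.861], [0.0, 0.0, 0.0, 1.0]]
[ 100.09110189 -194.52877472  646.41333846]
{'clock': 0.1, 'joints': array([-1.40061214e+00,  3.00388851e-01,  1.52150108e+00, -8.93557022e-06,
        1.32072388e+00, -6.65644935e-02]), 'qd': array([ 0.00077544, -0.00106907, -0.00314843,  0.00062372,  0.00127589,
       -0.00036244]), 'effort': array([ 9.56664808e-04, -5.32643723e+01, -3.53283799e+01,  7.09592854e-02,
        2.35332007e-02, -3.94556946e-05]), 'eef_pos': array([ 128.97277943, -534.4228682 ,  204.96529674]), 'eef_rot': array([-3.14057319e+00, -5.92860772e-05,  2.36750865e-01]), 'wrist_force': array([ 0.11273159, -0.07593318, -0.51902012]), 'moment': array([-0.00423338, -0.02704938,  0.0104472 ]), 'finger_force': 0.0, 'finger_gap': 94.01244701119579}
```

View pics/top0.png

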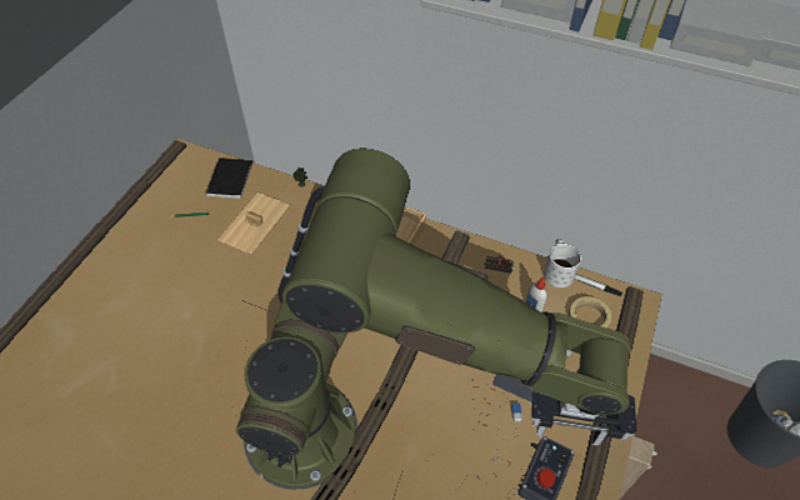

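View pics/scene0.png

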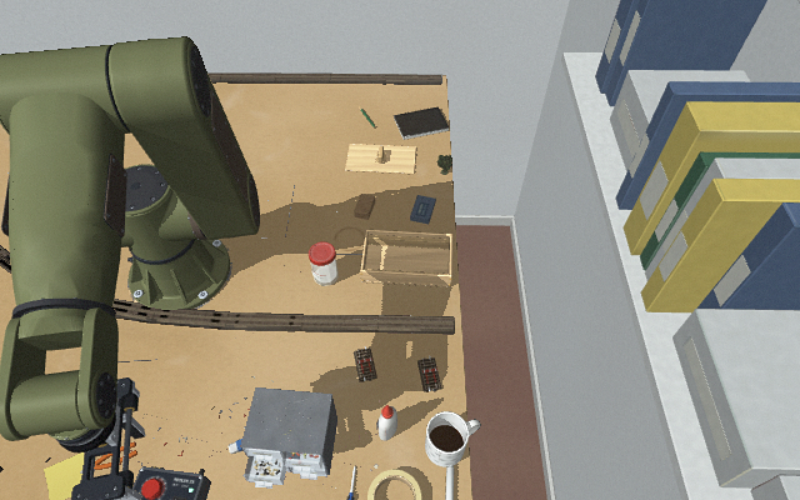

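The scene view shows everything: divider (380,158), block (365,206), tin (423,209), box (407,258), stops (365,364) and (429,374), jar (323,262), glue (388,422), tree (445,163), at 800-px scale. The top view is mostly blocked by the arm.

```bash
python3 - <<'E'
from h import *
c=dict(np.load('/tmp/scene.npz'));W=cloud(c)
# zlocal table check
for u,v in[(250,120),(250,180),(280,215),(270,270),(320,280),(340,270),(355,95),(230,290)]: print((u,v),np.round(W[v,u],1))
im=c['frame'][:,:,::-1]
a=cv2.resize(im[95:235,245:375],None,fx=4,fy=4,interpolation=cv2.INTER_CUBIC)
b=cv2.resize(im[265:365,285:365],None,fx=3.2,fy=3.2,interpolation=cv2.INTER_CUBIC)
o=np.zeros((560,790,3),np.uint8);o[:560,:520]=a;o[:b.shape[0],525:525+b.shape[1]]=b
cv2.imwrite('pics/crop1.png',o)
H=W[:,:,2]
def rect(name,u0,u1,v0,v1,zlo,zhi):
    m=np.zeros(H.shape,bool);m[v0:v1,u0:u1]=1;m&=(H>zlo)&(H<zhi)
    n,l,s,_=cv2.connectedComponentsWithStats(m.astype(np.uint8))
    k=1+np.argmax(s[1:,4]);m=l==k
    p=W[m];(cx,cy),(w,h),t=cv2.minAreaRect(p[:,:2].astype(np.float32))
    print(name,s[k,4],'c',round(cx,1),round(cy,1),'wh',round(w,1),round(h,1),'ang',round(t,1),'z',np.round(np.percentile(p[:,2],[5,50,95]),1))
rect('block',280,303,150,180,17,40)
rect('tin',325,352,152,182,12,40)
rect('divplate',272,338,110,142,1.5,12)
rect('fin',295,315,110,135,22,45)
rect('boxrim',285,368,180,232,40,60)
rect('ledge',285,368,180,232,28,39)
rect('bs1',280,303,274,310,4,40)
rect('bs2',330,356,282,318,4,40)
rect('bs1top',280,303,274,310,18,40)
rect('bs2top',330,356,282,318,18,40)
rect('jar',245,272,190,230,80,120)
rect('glue',298,322,320,355,40,150)
rect('tree',346,366,118,142,10,80)
E
```

```text
(250, 120) [nan nan nan]
(250, 180) [319.4 153.2  -0.9]
(280, 215) [429.4  12.   -1.4]
(270, 270) [ 413.3 -181.    -4.5]
(320, 280) [ 558.3 -211.5   -1.7]
(340, 270) [ 615.5 -178.5   -1.8]
(355, 95) [684.  581.    9.1]
(230, 290) [ 3.069e+02 -2.483e+02 -2.000e-01]
block 189 c 455.6 211.2 wh 72.2 40.3 ang 76.4 z [19.3 23.7 27.8]
tin 280 c 613.4 206.4 wh 88.7 51.8 ang 75.8 z [12.7 16.1 20.2]
divplate 948 c 495.3 414.8 wh 213.9 147.9 ang 0.7 z [1.9 4.4 8.8]
fin 33 c 493.7 408.5 wh 11.0 46.4 ang 1.6 z [23.9 29.  33.1]
boxrim 489 c 571.8 31.7 wh 137.8 220.1 ang 86.8 z [40.9 45.6 50.3]
ledge 325 c 574.4 86.1 wh 20.7 207.5 ang 87.2 z [28.9 33.1 37.8]
bs1 324 c 479.7 -251.3 wh 39.2 79.2 ang 13.9 z [ 5.   9.2 25. ]
bs2 340 c 622.2 -271.4 wh 38.8 80.0 ang 12.6 z [ 5.1  9.  25.6]
bs1top 41 c 480.3 -249.3 wh 31.8 12.8 ang 14.7 z [20.9 24.4 27.9]
bs2top 41 c 622.6 -270.2 wh 30.7 13.4 ang 3.6 z [21.  24.6 29.4]
jar 349 c 370.8 -11.9 wh 61.6 64.4 ang 5.9 z [ 88.1  97.1 100.7]
glue 275 c 535.5 -397.9 wh 46.2 31.9 ang 36.4 z [ 46.9  76.3 117.5]
tree 120 c 674.9 357.2 wh 29.3 42.4 ang 82.0 z [25.1 47.8 57.9]
```

View pics/crop1.png

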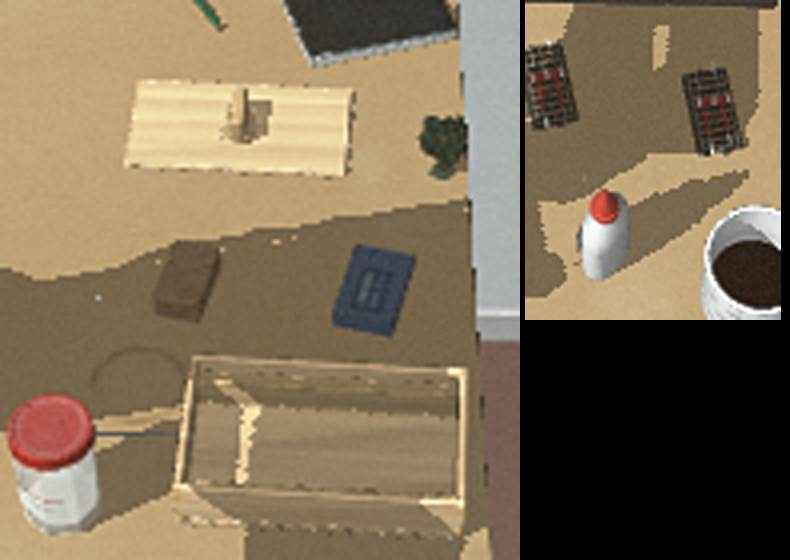

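The crop shows the block at (187,280), tin at (373,290) and divider with its fin at (245,115). The box is at (325,430), and the stops lie lengthwise along y, leaning about 13°. Setting out for the tin.

Call:
{"op": "servo_tool", "data": {"motion": [[[0.484,0.74,0,0,0,0.347,0],[0.484,0.74,0,0,0,0.347,0],[0.484,0.74,0,0,0,0.347,0],[0.484,0.74,0,0,0,0.347,0],[0.484,0.74,0,0,0,0.347,0],[0.484,0.74,0,0,0,0.347,0],[0.484,0.74,0,0,0,0.347,0],[0.484,0.74,0,0,0,0.347,0],[0.484,0.74,0,0,0,0.347,0],[0.484,0.74,0,0,0,0.347,0]]], "newtons": 25}}

```text
clock: 1.1
eef_pos: [372.6, -161.2, 205.3]
eef_rot: [-3.142, -0.001, 1.332]
wrist_force: [-0.1, 0.2, -0.6]
finger_gap: 94.1
finger_force: 0.0
```

Call:
{"op": "servo_tool", "data": {"motion": [[[0.484,0.74,-0.2,0,0,0,0.2],[0.484,0.74,-0.2,0,0,0,0.2],[0.484,0.74,-0.2,0,0,0,0.2],[0.484,0.74,-0.2,0,0,0,0.2],[0.484,0.74,-0.2,0,0,0,0.2],[0.484,0.74,-0.2,0,0,0,0.2],[0.484,0.74,-0.2,0,0,0,0.2],[0.484,0.74,-0.2,0,0,0,0.2],[0.484,0.74,-0.2,0,0,0,0.2],[0.484,0.74,-0.2,0,0,0,0.2]]]}}

```text
clock: 2.1
eef_pos: [613.5, 208.1, 101.9]
eef_rot: [-3.138, 0.002, 1.33]
wrist_force: [-0.6, -1.2, -0.0]
finger_gap: 75.5
finger_force: 0.0
```

```bash
python3 - <<'E'
from h import *
t=grab('top');c=grab('scene');print(manip.read_state()['eef_pos'])
a=cv2.resize(c['frame'][95:240,245:375,::-1],None,fx=3.4,fy=3.4,interpolation=cv2.INTER_CUBIC)
b=cv2.resize(t['frame'][:,:,::-1],(350,219))
o=np.zeros((493,795,3),np.uint8);o[:a.shape[0],:a.shape[1]]=a;o[:219,445:]=b
cv2.imwrite('pics/c2.png',o)
for n,f in(('scene',c),('top',t)):
  W=cloud(f)
  H=W[:,:,2]
  # rim of box: z 43-49
  inb=(abs(W[...,0]-572)<125)&(abs(W[...,1]-32)<80)
  for lo,hi in((42,50),(28,36)):
    p=W[inb&(H>lo)&(H<hi)]
    if len(p)>20:
      print(n,lo,len(p),cv2.minAreaRect(p[:,:2].astype(np.float32)))
  p=W[(abs(W[...,0]-495)<115)&(abs(W[...,1]-412)<80)&(H>2)&(H<7)]
  if len(p)>20: print(n,'plate',len(p),cv2.minAreaRect(p[:,:2].astype(np.float32)),np.percentile(p[:,:2],[1,99],axis=0))
  # finger pieces near tool
  for z in (115,125,140):
    p=W[(abs(W[...,0]-613)<80)&(abs(W[...,1]-206)<60)&(abs(H-z)<6)]
    if len(p)>5: print(n,'f',z,len(p),cv2.minAreaRect(p[:,:2].astype(np.float32)))
W=cloud(c);H=W[...,2]
p=W[(H>90)&(W[...,0]>700)];print('wall/shelf min x',np.percentile(p[:,0],[0.5,2,10]))
E
```

```text
[612.84118824 205.11751419 104.01155442]
scene 42 414 ((571.456298828125, 31.580093383789062), (137.5905303955078, 219.4561309814453), 87.52261352539062)
scene 28 439 ((570.1347045898438, 29.92064666748047), (133.5840606689453, 218.38734436035156), 87.4341812133789)
scene plate 572 ((494.5570983886719, 412.88995361328125), (228.5532989501953, 158.44239807128906), 0.8975599408149719) [[389.76371531 335.86473925]
 [596.14989453 486.07418515]]
scene f 115 19 ((613.6036376953125, 201.25653076171875), (18.382888793945312, 97.61751556396484), 76.13304901123047)
scene f 125 26 ((613.0305786132812, 200.35687255859375), (15.266664505004883, 99.35164642333984), 77.24102020263672)
scene f 140 31 ((612.8241577148438, 200.46018981933594), (13.28742504119873, 99.39147186279297), 75.9848861694336)
top 42 279 ((565.7969970703125, 35.90530014038086), (134.09886169433594, 227.720458984375), 87.3045654296875)
top 28 352 ((564.9674682617188, 33.478599548339844), (129.89801025390625, 226.22474670410156), 87.10162353515625)
top plate 332 ((454.02203369140625, 383.3353576660156), (160.60353088378906, 131.60494995117188), 15.955314636230469) [[383.29027999 336.32936063]
 [537.77343951 459.09770291]]
top f 115 21 ((604.8436889648438, 205.65118408203125), (20.918354034423828, 89.9166488647461), 81.34343719482422)
top f 125 21 ((607.1986083984375, 209.30746459960938), (19.797561645507812, 98.6240005493164), 75.42486572265625)
top f 140 24 ((609.2999877929688, 207.2173614501953), (18.030292510986328, 102.12100982666016), 74.72850799560547)
wall/shelf min x [729.49761658 821.03722521 840.56473623]
```

View pics/c2.png

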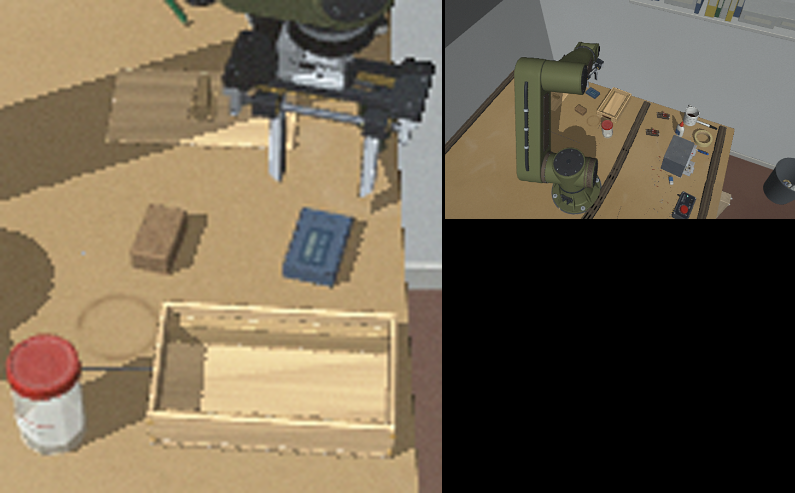

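The tin sits between the fingers at (320,245) and the x-alignment is good. Descending, gripping and lifting.

Call:
{"op": "servo_tool", "data": {"motion": [[[0,0,-0.1,0,0,0,0.2],[0,0,-0.17,0,0,0,0.2],[0,0,-0.2,0,0,0,0.2],[0,0,-0.2,0,0,0,0.2],[0,0,-0.2,0,0,0,1],[0,0,-0.2,0,0,0,1],[0,0,-0.2,0,0,0,1],[0,0,-0.2,0,0,0,1],[0,0,-0.2,0,0,0,1],[0,0,-0.2,0,0,0,1]]]}}

```text
clock: 3.2
eef_pos: [613.7, 205.5, 7.0]
eef_rot: [3.14, -0.001, 1.327]
wrist_force: [-1.5, -1.1, 7.6]
finger_gap: 52.3
finger_force: 25.0
```

Call:
{"op": "servo_tool", "data": {"motion": [[[0,0,0.08,0,0,0,1],[0,0,0.17,0,0,0,1],[0,-0.05,0.17,0,0,0.062,1],[0.021,-0.14,0.17,0,0,0.062,1],[0.021,-0.23,0.17,0,0,0.062,1],[0.021,-0.31,0.17,0,0,0.062,1],[0.021,-0.353,0.17,0,0,0.062,1],[0.021,-0.353,0.14,0,0,0.062,1],[0.021,-0.353,0.12,0,0,0.062,1],[0.021,-0.353,0.12,0,0,0.062,1]]]}}

```text
clock: 4.2
eef_pos: [622.5, 30.0, 63.3]
eef_rot: [-3.138, -0.0, 1.523]
wrist_force: [0.7, -0.2, -0.1]
finger_gap: 52.6
finger_force: 25.0
```

```bash
python3 - <<'E'
from h import *
c=grab('scene');print(manip.read_state()['eef_pos'])
cv2.imwrite('pics/c3.png',cv2.resize(c['frame'][85:240,250:375,::-1],None,fx=3.8,fy=3.8,interpolation=cv2.INTER_CUBIC))
W=cloud(c);H=W[...,2]
# divider plate, local stats: profile lines
def edges(nm,xs,axis,lim,zlo,zhi):
    out=[]
    for x in xs:
        m=(abs(W[...,1-axis]-x)<3)&(W[...,axis]>lim[0])&(W[...,axis]<lim[1])&(H>zlo)&(H<zhi)
        q=W[m][:,axis]
        if len(q): out.append((x,round(q.min(),1),round(q.max(),1)))
    print(nm,out)
b=(W[...,0]>380)&(W[...,0]<620)&(W[...,1]>320)&(W[...,1]<500)
lab=cv2.cvtColor(c['frame'],cv2.COLOR_RGB2GRAY)
edges('plate y',[420,450,540,570],1,(320,500),1.5,7)
edges('plate x',[380,400,430,450],0,(360,620),1.5,7)
edges('rim x',[0,20,50,70],0,(440,700),42,50)
edges('rim y',[480,500,540],1,(-60,120),42,50)
E
```

```text
[622.97428367  30.09789845  64.3556533 ]
plate y [(420, np.float64(324.6), np.float64(369.1)), (450, np.float64(334.8), np.float64(354.3))]
plate x [(380, np.float64(386.5), np.float64(386.5))]
rim x [(0, np.float64(460.7), np.float64(679.9)), (20, np.float64(463.0), np.float64(680.6)), (50, np.float64(464.1), np.float64(681.7)), (70, np.float64(466.4), np.float64(682.6))]
rim y [(480, np.float64(-28.8), np.float64(99.5)), (500, np.float64(-32.7), np.float64(100.1)), (540, np.float64(-33.0), np.float64(92.5))]
```

View pics/c3.png

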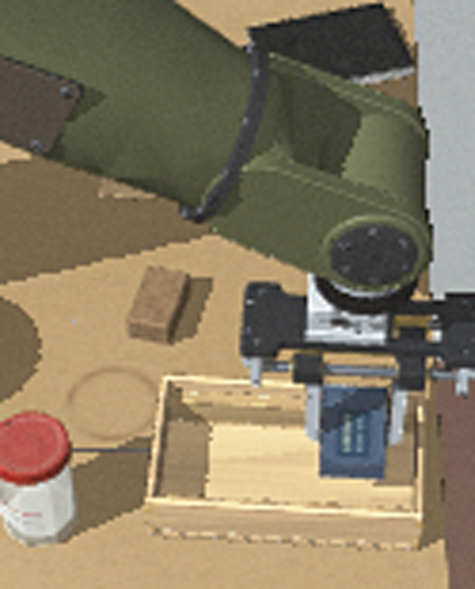

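The tin hangs straight over the right half of the box at (350,430). Lowering it, opening slightly and lifting.

Call:
{"op": "servo_tool", "data": {"motion": [[[0,0,-0.06,0,0,0,1],[0,0,-0.09,0,0,0,1],[0,0,-0.104,0,0,0,1],[0,0,-0.104,0,0,0,1],[0,0,-0.104,0,0,0,0.35],[0,0,-0.104,0,0,0,0.35],[0,0,-0.104,0,0,0,0.35],[0,0,-0.06,0,0,0,0.35],[0,0,0.02,0,0,0,0.35],[0,0,0.08,0,0,0,0.35]]]}}

```text
clock: 5.25
eef_pos: [623.8, 28.9, 107.7]
eef_rot: [3.14, -0.0, 1.522]
wrist_force: [0.2, -0.2, 0.6]
finger_gap: 61.3
finger_force: 0.0
```

Call:
{"op": "servo_tool", "data": {"motion": [[[-0.07,0.08,0,0,0,-0.03,0.3],[-0.14,0.15,0,0,0,-0.06,0.3],[-0.21,0.225,0,0,0,-0.06,0.3],[-0.28,0.3,0,0,0,-0.06,0.3],[-0.336,0.365,0,0,0,-0.06,0.3],[-0.336,0.365,-0.05,0,0,-0.06,0.3],[-0.336,0.365,-0.13,0,0,-0.06,0.3],[-0.336,0.365,-0.18,0,0,-0.06,0.3],[-0.336,0.365,-0.2,0,0,-0.06,0.3],[-0.336,0.365,-0.2,0,0,-0.06,0.3]]]}}

```text
clock: 6.25
eef_pos: [455.2, 211.2, 4.9]
eef_rot: [-3.14, 0.001, 1.333]
wrist_force: [0.3, 0.3, 0.7]
finger_gap: 65.9
finger_force: 0.0
```

Call:
{"op": "servo_tool", "data": {"motion": [[[0,0,0,0,0,0,1],[0,0,0,0,0,0,1],[0,0,0,0,0,0,1],[0,0,0,0,0,0,1],[0,0,0,0,0,0,1]]]}}

```text
clock: 6.75
eef_pos: [455.9, 211.5, 6.2]
eef_rot: [3.141, -0.001, 1.333]
wrist_force: [-1.4, -0.4, 7.4]
finger_gap: 40.1
finger_force: 25.0
```

Call:
{"op": "servo_tool", "data": {"motion": [[[0,0,0.08,0,0,0,1],[0,0,0.17,0,0,0,1],[0.03,-0.06,0.17,0,0,0.03,1],[0.06,-0.14,0.17,0,0,0.06,1],[0.1,-0.23,0.17,0,0,0.06,1],[0.128,-0.31,0.17,0,0,0.06,1],[0.128,-0.355,0.17,0,0,0.06,1],[0.128,-0.355,0.15,0,0,0.06,1],[0.128,-0.355,0.08,0,0,0.06,1],[0.128,-0.355,0.04,0,0,0.06,1]]]}}

```text
clock: 7.75
eef_pos: [518.5, 34.6, 23.3]
eef_rot: [-3.14, -0.0, 1.522]
wrist_force: [1.1, 0.4, -0.5]
finger_gap: 39.8
finger_force: 25.0
```

Call:
{"op": "servo_tool", "data": {"motion": [[[0,0,-0.024,0,0,0,1],[0,0,-0.024,0,0,0,1],[0,0,-0.024,0,0,0,0.4],[0,0,-0.024,0,0,0,0.4],[0,0,-0.024,0,0,0,0.4],[0,0,0.02,0,0,0,0.4],[0,0,0.1,0,0,0,0.4],[0,0,0.17,0,0,0,0.4],[0,0.09,0.17,0,0,0,0.4],[0,0.18,0.17,0,0,0,0.4]]]}}

```text
clock: 8.75
eef_pos: [520.2, 124.5, 112.2]
eef_rot: [3.138, -0.001, 1.519]
wrist_force: [0.7, 0.3, -0.1]
finger_gap: 56.3
finger_force: 0.0
```

```bash
python3 - <<'E'
from h import *
c=grab('scene');print(manip.read_state()['eef_pos'])
cv2.imwrite('pics/c4.png',cv2.resize(c['frame'][85:240,250:375,::-1],None,fx=3.8,fy=3.8,interpolation=cv2.INTER_CUBIC))
c=dict(np.load('/tmp/scene.npz'))
E
```

```text
[519.40386869 130.22869455 111.60993926]
```

View pics/c4.png

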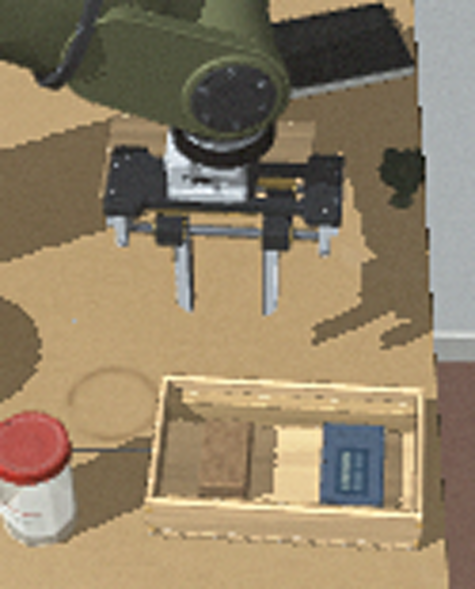

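Both lie flat in the box: block at (228,458), tin at (352,464). I'll overlay models on the first image to refine the box and divider poses.

```bash
cat > ov.py <<'E'
from h import *
def proj(c,P):
    f=200/np.tan(np.radians(float(c['vfov']))/2);T=np.array(c['cam_to_world'])
    q=(np.array(P,float)-T[:3,3])@np.linalg.inv(T[:3,:3]).T
    return np.stack([q[:,0]/q[:,2]*f+float(c['cx']),q[:,1]/q[:,2]*f+float(c['cy'])],1)
def rectpts(x,y,yaw,w,h,z,ox=0,oy=0):
    t=np.radians(yaw);k=np.array([[-w,-h],[w,-h],[w,h],[-w,h]])/2+[ox,oy]
    R=np.array([[np.cos(t),-np.sin(t)],[np.sin(t),np.cos(t)]]);p=k@R.T+[x,y]
    return np.c_[p,np.full(4,z)]
E
python3 - <<'E'
from ov import *
c=manip.camera('scene')
W=cloud(c);H=W[...,2]
m=(abs(W[...,0]-623)<18)&(abs(W[...,1]-30)<30)&(H<40)
def plane(m):
    p=W[m];A=np.c_[p[:,0]-p[:,0].mean(),p[:,1]-p[:,1].mean(),np.ones(len(p))];s=np.linalg.lstsq(A,p[:,2],rcond=None)[0];return len(p),np.round(s,3)
print('tin',plane(m));print('block',plane((abs(W[...,0]-520)<14)&(abs(W[...,1]-34)<25)&(H<45)))
print('floor',plane((abs(W[...,0]-572)<10)&(abs(W[...,1]-34)<25)&(H<45)))
c=dict(np.load('/tmp/scene.npz'))if 0 else c
im=c['frame'][:,:,::-1].copy();u0,v0,u1,v1=250,175,375,240;s=6
a=cv2.resize(im[v0:v1,u0:u1],None,fx=s,fy=s,interpolation=cv2.INTER_LANCZOS4)
def draw(a,P,col,u0,v0):
    q=((proj(c,P)-[u0,v0]+.5)*s*8).astype(np.int32);cv2.polylines(a,[q],True,col,1,cv2.LINE_AA,3)
B=(572.3,31.5,-2.8)
draw(a,rectpts(*B,220,132,46),(0,0,255),u0,v0);draw(a,rectpts(*B,208,120,46),(0,255,0),u0,v0)
cv2.imwrite('pics/c5.png',a)
E
```

```text
tin (175, array([ 1.5000e-02, -4.0000e-03,  2.2091e+01]))
block (115, array([-1.9000e-02, -1.6000e-02,  3.0053e+01]))
floor (77, array([-2.000e-02, -3.000e-03,  4.944e+00]))
```

View pics/c5.png

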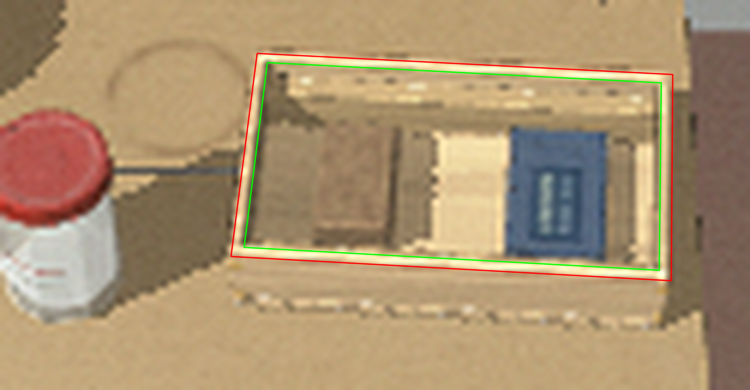

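The box overlay fits within about 1 mm: box at (572.3, 31.5), yaw −2.8°. Moving the arm out of the way to see the divider.

Call:
{"op": "servo_tool", "data": {"motion": [[[-0.1,-0.06,0.1,0,0,0,0.2],[-0.15,-0.15,0.16,0,0,0,0.2],[-0.2,-0.25,0.16,0,0,0,0.2],[-0.2,-0.35,0.16,0,0,0,0.2],[-0.2,-0.45,0.16,0,0,0,0.2],[-0.2,-0.55,0.16,0,0,0,0.2],[-0.2,-0.6,0.16,0,0,0,0.2],[-0.2,-0.6,0.16,0,0,0,0.2]]]}}

```text
clock: 9.65
eef_pos: [418.7, -180.4, 190.7]
eef_rot: [3.141, 0.001, 1.517]
wrist_force: [0.0, 0.3, 0.5]
finger_gap: 75.3
finger_force: 0.0
```

```bash
python3 - <<'E'
from ov import *
c=manip.camera('scene');np.savez('/tmp/div.npz',**{k:np.array(v) for k,v in c.items()})
im=c['frame'][:,:,::-1].copy();u0,v0,u1,v1=265,105,345,150;s=9
a=cv2.resize(im[v0:v1,u0:u1],None,fx=s,fy=s,interpolation=cv2.INTER_LANCZOS4)
def draw(a,P,col):
    q=((proj(c,P)-[u0,v0]+.5)*s*8).astype(np.int32);cv2.polylines(a,[q],True,col,1,cv2.LINE_AA,3)
B=(494.5,412,-.8)
draw(a,rectpts(*B,200,112,4),(0,0,255));draw(a,rectpts(*B,12,50,30),(0,255,0))
cv2.imwrite('pics/c6.png',a)
E
```

```text
(no output)
```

View pics/c6.png

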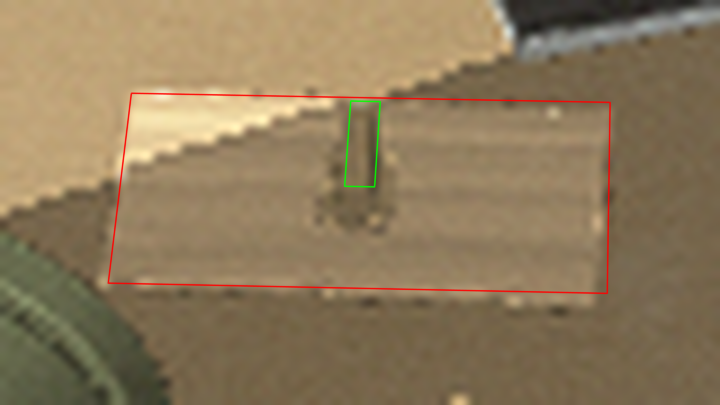

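The plate overlay is close; the real pose is about (493.3, 411.5), yaw −1.5°, with the fin top at (358,130). Going to grip the fin.

Call:
{"op": "servo_tool", "data": {"motion": [[[0.05,0.08,0,0,0,0.007,0.4],[0.1,0.18,0,0,0,0.007,0.4],[0.147,0.28,0,0,0,0.007,0.4],[0.147,0.38,0,0,0,0.007,0.4],[0.147,0.48,0,0,0,0.007,0.4],[0.147,0.58,0,0,0,0.007,0.4],[0.147,0.68,0,0,0,0.007,0.4],[0.147,0.77,0,0,0,0.007,0.4],[0.147,0.85,0,0,0,0.007,0.4],[0.147,0.9,0,0,0,0.007,0.4]]]}}

```text
clock: 10.7
eef_pos: [491.4, 277.9, 190.5]
eef_rot: [-3.141, -0.0, 1.547]
wrist_force: [0.4, 0.5, -0.6]
finger_gap: 56.5
finger_force: 0.0
```

Call:
{"op": "servo_tool", "data": {"motion": [[[0,0.1,0,0,0,0,0.4],[0,0.19,0,0,0,0,0.4],[0,0.26,0,0,0,0,0.4],[0,0.275,-0.08,0,0,0,0.4],[0,0.275,-0.17,0,0,0,0.4],[0,0.275,-0.26,0,0,0,0.4],[0,0.275,-0.32,0,0,0,0.4],[0,0.275,-0.345,0,0,0,0.4],[0,0.275,-0.357,0,0,0,0.4],[0,0.275,-0.357,0,0,0,0.4]]]}}

```text
clock: 11.7
eef_pos: [493.0, 412.0, 12.8]
eef_rot: [3.141, -0.001, 1.544]
wrist_force: [0.3, -0.9, 0.1]
finger_gap: 56.1
finger_force: 0.0
```

Call:
{"op": "servo_tool", "data": {"motion": [[[0,0,0,0,0,0,1],[0,0,0,0,0,0,1],[0,0,0,0,0,0,1],[0,0,0,0,0,0,1],[0,0,0,0,0,0,1],[0,0,0,0,0,0,1],[0,0,0,0,0,0,1]]], "newtons": 35}}

```text
clock: 12.4
eef_pos: [493.0, 411.3, 12.0]
eef_rot: [3.142, -0.0, 1.544]
wrist_force: [-0.6, -0.1, 1.1]
finger_gap: 12.0
finger_force: 35.0
```

Call:
{"op": "servo_tool", "data": {"motion": [[[0,0,0.05,0,0,0,1],[0,0,0.12,0,0,0,1],[0.02,-0.06,0.18,0,0,-0.007,1],[0.05,-0.14,0.18,0,0,-0.007,1],[0.07,-0.23,0.18,0,0,-0.007,1],[0.09,-0.32,0.18,0,0,-0.007,1],[0.11,-0.41,0.18,0,0,-0.007,1],[0.13,-0.5,0.18,0,0,-0.007,1],[0.158,-0.59,0.18,0,0,-0.007,1],[0.158,-0.67,0.18,0,0,-0.007,1]]]}}

```text
clock: 13.4
eef_pos: [572.7, 74.1, 101.9]
eef_rot: [3.141, 0.0, 1.521]
wrist_force: [1.1, 0.3, -0.9]
finger_gap: 11.7
finger_force: 35.0
```

Call:
{"op": "servo_tool", "data": {"motion": [[[0,-0.06,0,0,0,0,1],[0,-0.09,0,0,0,0,1],[0,-0.09,-0.04,0,0,0,1],[0,-0.09,-0.06,0,0,0,1],[0,-0.09,-0.06,0,0,0,1],[0,-0.09,-0.06,0,0,0,1]]]}}

```text
clock: 14.0
eef_pos: [572.1, 32.1, 72.2]
eef_rot: [-3.141, -0.0, 1.523]
wrist_force: [0.4, -0.4, 0.2]
finger_gap: 11.8
finger_force: 35.0
```

```bash
python3 - <<'E'
from ov import *
c=manip.camera('scene');st=manip.read_state();print(st['eef_pos'],st['eef_rot'])
im=c['frame'][:,:,::-1].copy();u0,v0,u1,v1=265,150,385,235;s=6
a=cv2.resize(im[v0:v1,u0:u1],None,fx=s,fy=s,interpolation=cv2.INTER_LANCZOS4)
def draw(a,P,col):
    q=((proj(c,P)-[u0,v0]+.5)*s*8).astype(np.int32);cv2.polylines(a,[q],True,col,1,cv2.LINE_AA,3)
z=st['eef_pos'][2]-12+5-1.5
B=(572.3,31.5,-2.8)
draw(a,rectpts(*B,200,112,z),(0,0,255));draw(a,rectpts(*B,220,132,46),(0,255,0))
W=cloud(c);m=(abs(W[...,2]-z)<8)&(abs(W[...,0]-572)<115)&(W[...,1]>-60)&(W[...,1]<120)
for x0,x1 in((480,505),(510,540),(600,630),(640,665)):
    q=W[m&(W[...,0]>x0)&(W[...,0]<x1)]; print(x0,len(q),np.percentile(q[:,1],[1,50,99]).round(1),np.median(q[:,2]))
cv2.imwrite('pics/c7.png',a)
E
```

```text
[572.32267795  32.00888083  72.52843085] [ 3.14094944e+00 -6.53302060e-05  1.52261996e+00]
480 241 [-20.4  30.8  91.3] 63.908523503983815
510 293 [-21.4  31.4  88.9] 63.80287016109946
600 302 [-26.9  26.6  84. ] 63.97886961262054
640 237 [-29.6  24.   81.6] 64.21905275492009
```

View pics/c7.png

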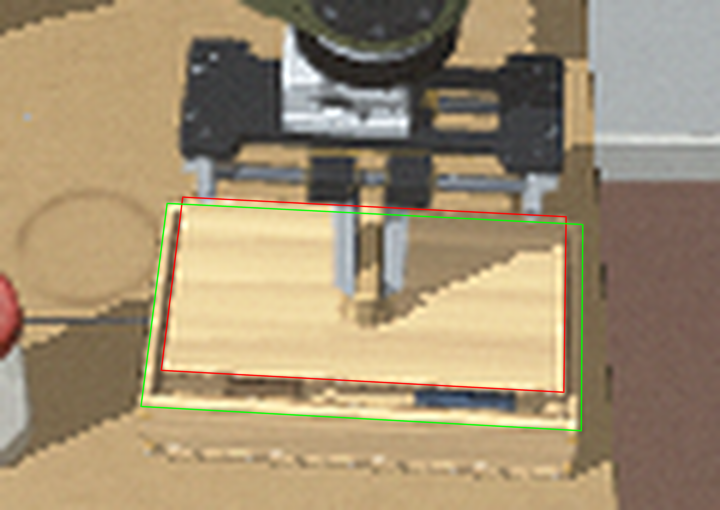

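The board hangs centred and level over the box, with its red overlay matching the plate edges (162–565, 198–391). Lowering it gently.

Call:
{"op": "servo_tool", "data": {"motion": [[[0,0,-0.02,0,0,0,1],[0,0,-0.03,0,0,0,1],[0,0,-0.038,0,0,0,1],[0,0,-0.044,0,0,0,1],[0,0,-0.048,0,0,0,1],[0,0,-0.05,0,0,0,1],[0,0,-0.051,0,0,0,1],[0,0,-0.051,0,0,0,1]]]}}

```text
clock: 14.85
eef_pos: [572.1, 31.4, 46.5]
eef_rot: [3.141, -0.0, 1.522]
wrist_force: [-0.4, 0.0, -0.9]
finger_gap: 11.8
finger_force: 35.0
```

Call:
{"op": "servo_tool", "data": {"motion": [[[0,0,0,0,0,0,0.5],[0,0,0,0,0,0,0.5],[0,0,0,0,0,0,0.5],[0,0,0.03,0,0,0,0.5],[0,0,0.1,0,0,0,0.5],[0,0,0.17,0,0,0,0.5],[-0.03,-0.09,0.17,0,0,0.03,0.35],[-0.06,-0.18,0.17,0,0,0.06,0.35],[-0.09,-0.27,0.17,0,0,0.093,0.35],[-0.12,-0.36,0.17,0,0,0.093,0.35]]], "newtons": 25}}

```text
clock: 15.85
eef_pos: [511.4, -150.2, 132.9]
eef_rot: [3.14, 0.001, 1.818]
wrist_force: [1.1, -0.2, -0.8]
finger_gap: 61.3
finger_force: 0.0
```

Call:
{"op": "servo_tool", "data": {"motion": [[[-0.03,-0.09,0,0,0,0,0.35],[-0.06,-0.17,0,0,0,0,0.35],[-0.065,-0.206,0,0,0,0,0.35],[-0.065,-0.206,-0.06,0,0,0,0.35],[-0.065,-0.206,-0.06,0,0,0,0.35]]]}}

```text
clock: 16.35
eef_pos: [478.1, -251.5, 99.7]
eef_rot: [-3.139, -0.003, 1.813]
wrist_force: [0.6, 1.4, 0.3]
finger_gap: 61.3
finger_force: 0.0
```

```bash
python3 - <<'E'
from ov import *
c=manip.camera('scene');st=manip.read_state();print(st['eef_pos'],st['eef_rot'])
im=c['frame'][:,:,::-1].copy()
a=cv2.resize(im[145:235,265:385],None,fx=4,fy=4,interpolation=cv2.INTER_LANCZOS4)
b=cv2.resize(im[225:340,265:385],None,fx=2.6,fy=2.6,interpolation=cv2.INTER_LANCZOS4)
o=np.zeros((365,795,3),np.uint8);o[:360,:480]=a;o[:b.shape[0],483:483+b.shape[1]]=b
W=cloud(c);m=(W[...,2]>30)&(W[...,2]<43.5)&(abs(W[...,0]-572)<92)&(abs(W[...,1]-31)<48)&(abs(W[...,0]-572)>30)
p=W[m];A=np.c_[p[:,0]-572,p[:,1]-31,np.ones(len(p))];print(len(p),np.linalg.lstsq(A,p[:,2],rcond=None)[0].round(4))
cv2.imwrite('pics/c8.png',o)
E
```

```text
[ 478.92258784 -251.36425936  101.37844404] [-3.14005879e+00 -1.59787980e-03  1.81357070e+00]
632 [-6.00000e-04  3.50000e-03  3.78839e+01]
```

View pics/c8.png

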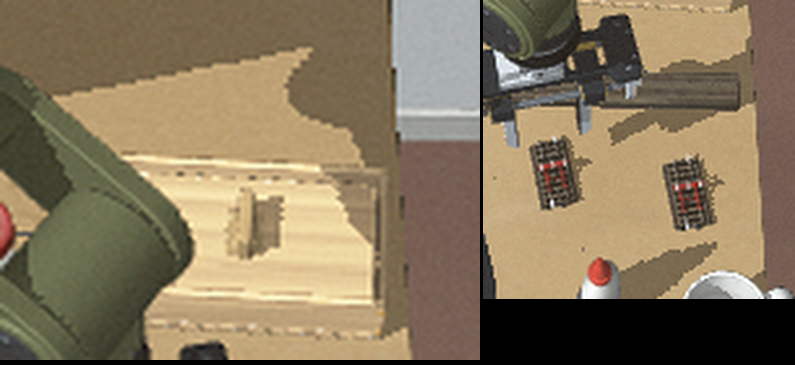

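The board lies level in the box with the fin up at (243,225), and the gripper is lined up over stop 1 at (555,172). Gripping it.

Call:
{"op": "servo_tool", "data": {"motion": [[[0,0,-0.08,0,0,0,0.35],[0,0,-0.15,0,0,0,0.35],[0,0,-0.18,0,0,0,0.35],[0,0,-0.196,0,0,0,0.35],[0,0,-0.197,0,0,0,0.35],[0,0,-0.197,0,0,0,1],[0,0,-0.197,0,0,0,1],[0,0,-0.197,0,0,0,1],[0,0,-0.197,0,0,0,1],[0,0,-0.197,0,0,0,1]]]}}

```text
clock: 17.4
eef_pos: [479.9, -251.9, 3.8]
eef_rot: [3.141, 0.001, 1.814]
wrist_force: [-0.4, 0.1, 7.5]
finger_gap: 39.1
finger_force: 25.0
```

Call:
{"op": "servo_tool", "data": {"motion": [[[0,0,0.05,0,0,0,1],[0,0,0.12,0,0,0,1],[0,0.05,0.2,0,0,-0.03,1],[0.03,0.14,0.2,0,0,-0.06,1],[0.05,0.23,0.2,0,0,-0.093,1],[0.079,0.32,0.2,0,0,-0.093,1],[0.079,0.41,0.2,0,0,-0.093,1],[0.079,0.49,0.2,0,0,-0.093,1],[0.079,0.55,0.2,0,0,-0.093,1],[0.079,0.571,0.2,0,0,-0.093,1]]]}}

```text
clock: 18.4
eef_pos: [518.8, 36.2, 103.1]
eef_rot: [3.141, -0.0, 1.524]
wrist_force: [0.6, -0.3, -0.2]
finger_gap: 39.2
finger_force: 25.0
```

Call:
{"op": "servo_tool", "data": {"motion": [[[0,0,-0.04,0,0,0,1],[0,0,-0.08,0,0,0,1],[0,0,-0.105,0,0,0,1],[0,0,-0.115,0,0,0,1],[0,0,-0.12,0,0,0,1],[0,0,-0.12,0,0,0,1]]]}}

```text
clock: 19.0
eef_pos: [519.4, 33.6, 43.4]
eef_rot: [3.141, 0.0, 1.521]
wrist_force: [0.4, -0.1, 0.1]
finger_gap: 39.4
finger_force: 25.0
```

Call:
{"op": "servo_tool", "data": {"motion": [[[0,0,0,0,0,0,0.44],[0,0,0,0,0,0,0.44],[0,0,0,0,0,0,0.44],[0,0,0.05,0,0,0,0.44],[0,0,0.12,0,0,0,0.44],[0.03,-0.06,0.16,0,0,0.03,0.35],[0.06,-0.15,0.16,0,0,0.06,0.35],[0.09,-0.24,0.16,0,0,0.086,0.35],[0.12,-0.33,0.16,0,0,0.086,0.35],[0.15,-0.42,0.16,0,0,0.086,0.35]]]}}

```text
clock: 20.0
eef_pos: [594.4, -178.1, 123.3]
eef_rot: [3.141, 0.0, 1.792]
wrist_force: [0.0, 0.2, 0.2]
finger_gap: 61.1
finger_force: 0.0
```

Call:
{"op": "servo_tool", "data": {"motion": [[[0.03,-0.09,0,0,0,0,0.35],[0.056,-0.17,0,0,0,0,0.35],[0.056,-0.191,0,0,0,0,0.35],[0.056,-0.191,-0.08,0,0,0,0.35],[0.056,-0.191,-0.16,0,0,0,0.35],[0.056,-0.191,-0.21,0,0,0,0.35],[0.056,-0.191,-0.235,0,0,0,0.35],[0.056,-0.191,-0.24,0,0,0,0.35],[0.056,-0.191,-0.24,0,0,0,0.35],[0.056,-0.191,-0.24,0,0,0,0.35]]]}}

```text
clock: 21.0
eef_pos: [622.9, -271.9, 4.8]
eef_rot: [3.14, 0.002, 1.792]
wrist_force: [0.1, 0.2, 1.4]
finger_gap: 61.1
finger_force: 0.0
```

Call:
{"op": "servo_tool", "data": {"motion": [[[0,0,0,0,0,0,1],[0,0,0,0,0,0,1],[0,0,0,0,0,0,1],[0,0,0,0,0,0,1],[0,0,0,0,0,0,1]]]}}

```text
clock: 21.5
eef_pos: [622.2, -271.7, 3.4]
eef_rot: [3.141, 0.0, 1.792]
wrist_force: [-1.4, 1.0, 3.8]
finger_gap: 39.0
finger_force: 24.9
```

Call:
{"op": "servo_tool", "data": {"motion": [[[0,0,0.05,0,0,0,1],[0,0,0.12,0,0,0,1],[0,0.05,0.2,0,0,-0.03,1],[0.006,0.14,0.2,0,0,-0.06,1],[0.006,0.23,0.2,0,0,-0.086,1],[0.006,0.32,0.2,0,0,-0.086,1],[0.006,0.41,0.2,0,0,-0.086,1],[0.006,0.5,0.2,0,0,-0.086,1],[0.006,0.57,0.2,0,0,-0.086,1],[0.006,0.601,0.2,0,0,-0.086,1]]]}}

```text
clock: 22.5
eef_pos: [624.7, 31.7, 102.8]
eef_rot: [-3.141, -0.0, 1.524]
wrist_force: [-0.4, -0.5, -1.7]
finger_gap: 39.3
finger_force: 24.9
```

Call:
{"op": "servo_tool", "data": {"motion": [[[0,0,-0.04,0,0,0,1],[0,0,-0.08,0,0,0,1],[0,0,-0.105,0,0,0,1],[0,0,-0.115,0,0,0,1],[0,0,-0.12,0,0,0,1],[0,0,-0.12,0,0,0,1]]]}}

```text
clock: 23.1
eef_pos: [625.3, 28.6, 43.3]
eef_rot: [3.141, 0.0, 1.521]
wrist_force: [0.0, -0.2, -0.8]
finger_gap: 39.0
finger_force: 24.9
```

Call:
{"op": "servo_tool", "data": {"motion": [[[0,0,0,0,0,0,0.44],[0,0,0,0,0,0,0.44],[0,0,0,0,0,0,0.44],[0,0,0.05,0,0,0,0.44],[0,0,0.12,0,0,0,0.44],[0,0.06,0.2,0,0,0,0.44],[0,0.14,0.2,0,0,0,0.44],[0,0.22,0.2,0,0,0,0.44],[0,0.3,0.2,0,0,0,0.44],[0,0.34,0.2,0,0,0,0.44]]]}}

```text
clock: 24.1
eef_pos: [624.6, 201.7, 143.2]
eef_rot: [3.141, -0.0, 1.524]
wrist_force: [0.5, 0.3, -0.4]
finger_gap: 52.1
finger_force: 0.0
```

```bash
python3 - <<'E'
from ov import *
c=manip.camera('scene')
im=c['frame'][:,:,::-1].copy()
cv2.imwrite('pics/c9.png',cv2.resize(im[105:360,240:380],(329,600),interpolation=cv2.INTER_AREA) if 0 else np.hstack([cv2.resize(im[170:240,270:375],(525,350),interpolation=cv2.INTER_LANCZOS4),cv2.resize(im[110:360,235:385],(210,350))]))
W=cloud(c);m=(W[...,2]>30)&(W[...,2]<42.5)&(abs(W[...,0]-572)<92)&(abs(W[...,1]-31)<48)
p=W[m];A=np.c_[p[:,0]-572,p[:,1]-31,np.ones(len(p))];print(len(p),np.linalg.lstsq(A,p[:,2],rcond=None)[0].round(4))
E
```

```text
895 [1.60000e-03 1.50000e-03 3.80008e+01]
```

View pics/c9.png

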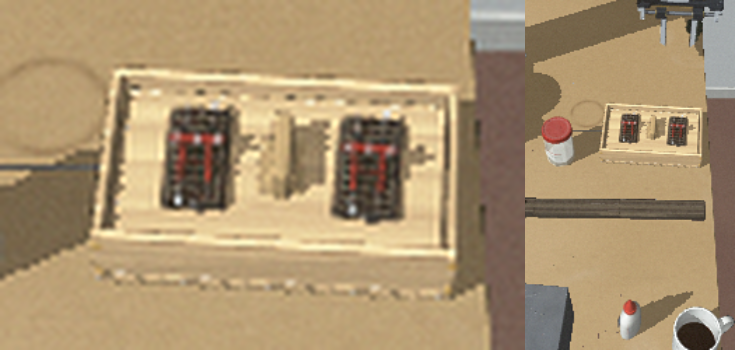

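The picture shows the board level, with stops upright on both sides of the fin at (200,160) and (370,168). The jar and glue bottle stand as before, and the arm never came near the tree. Handing in.

```bash
python3 -c "
from cell import manip
print(manip.sign_off())"
```

```text
the job is handed in; nothing more can be done
None
```

The job is handed in after about 24 s: tin and sanding block flat on the box floor, divider board level on both ledges with its fin up, and a buffer stop upright on each side; the final picture showed the jar and glue bottle still in place, but the tree was not in view of it.

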